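Hang a sample carton on the counter display and lock the rail

TASK

Hang the small sample carton on the counter display: enter its hanger's runner into the open end of the panel's groove, slide it along until the carton is centred at the yellow marker (not the green one) and let it hang there. Then push the red stop pin fully down so that the hanger cannot run out again. Leave the tape roll, the hand stamp and the turquoise box where they are.

Things in the scene. Friction and masses are not known exactly. Their poses are not given: they have to be found in the camera images.
- hanger: Loose cardboard sample carton with a metal hanger, about 150 g, upright on the counter: 44 x 44 mm, 80 mm tall, yellow tape over the top. Origin: centre of underside, z up. White label on its +x face; on its -x face a metal back plate 24 mm wide, back surface at x = -25 mm, z = 8 to 70 mm, with the runner behind it. Grasp from above across the y sides (44 mm).
- runner (a point): Centre of the hanger's runner, a steel bar 34 mm long (y), 22 mm high (z), 5 mm thick (x), at (-35.5, 0, 50) mm in the hanger's frame, same axes. A neck 20 mm long in y and 5 mm high joins it to the back plate across an 8 mm gap.
- panel: Fixed grey panel, 300 mm long (y), 30 mm thick (x), top at z = 145 mm, on a foot plate 6 mm thick reaching 65 mm behind and 55 mm before it. Origin: centre of underside. Its front (x = 15 mm) looks along +x, away from the robot. A groove along y, axis z = 125 mm: cavity x 0 to 11, z 112 to 138 mm; aluminium lips x 11 to 15 mm leave a slot z 120 to 130 mm. Open at -y only; blue cap at +y.
- mouth (a point): Middle of the groove's open end, panel (5.5, -150, 125) mm; axes as the panel's. The first 12 mm flare by about 3 mm each way. With hanger and panel axes parallel, the runner passes freely with its centre at panel x = 6.5, z = 125 mm, 2 mm play each way (hanger origin at x = 42, z = 75 mm). When released the hanger drops 2 mm and leans slightly.
- yellow_marker: Yellow saddle clip on the panel's top edge, fixed, 16 mm wide along the panel, its top 13 mm above the top; origin at the panel top, centred on the clip; axes parallel to the panel's. The carton belongs centred at it along the panel's y. It is 20 to 85 mm from the panel's middle, on either side.
- green_marker: Like the yellow marker, but green; not the wanted place.
- stop_pin (a joint): Travel of the red-headed stop pin, m: 0 up (start, groove open), 0.014 fully down (blocks the groove). Slides straight down, needs about 3 N, stays where left, no spring.
- stop_pin_top (a point): Centre of the top of the pin's red head (20 mm diameter, 8 mm thick). The pin stands on the panel's top edge at panel (5.5, -120) mm; its top is at z = 167 mm when up, 153 mm when down.
- tape_roll: Orange roll 90 mm across, 48 mm high, lying flat; origin under its centre. Leave alone.
- stamp: Hand stamp, black foot 42 x 26 mm, wooden handle, 76 mm tall; origin under its centre. Leave alone.
- gift_box: Turquoise lidded box 94 x 124 mm, 58 mm tall; origin under its centre. Leave alone.

How it is judged:
By the outcome, as a careful person would: the job done as asked, in the order asked, and still so for the second after the job is handed in, with the robot touching nothing.
It also fails if it takes over 58 s, if anything falls off the work surface, if the arm or the gripper's body presses on something with over 40 N, if the wrist force passes 120 N, or if a joint passes its speed limit or range.

ROBOT

A 6-joint arm with a two-finger parallel gripper is mounted at the origin on the work surface. World frame = base frame: x ahead of the robot, y to its left, z up, the work surface at z = 0. Lengths are in m, angles in rad, forces in N, time in s.
With the tool pointing down it reaches from about 0.4 to 0.925 m from the base axis. Payload 12.5 kg.
Tool frame: the origin (TCP) lies midway between the tips of the shut fingers; the grasp point (between the pads) lies 19 mm behind it; z points along the fingers, y is the line along which they close (so a half turn about z gives the same grasp; the last joint's range is limited). The gripper opens to 95 mm and grips with 3 to 60 N. Pads are 20 mm wide; open, the fingers measure 119 mm over their backs; the gripper's body (75 mm by 180 mm) begins 59 mm behind the grasp point.
Start: joints at [1.142, 0.491, 1.559, -0, 1.092, -0.106], TCP at [0.198, 0.593, 0.215] pointing down, gripper open.
Joint ranges: [-3.1, 3.1], [-0.84, 2.19], [0.05, 2.79], [-1.13, 4.28], [0.06, 2.93], [-2.69, 2.69]. Speed limits (rad/s): [2.22, 2.22, 2.79, 3.14, 3.14, 3.14].

INTERFACE

Orientations are given as [roll, pitch, yaw] about the fixed x, y, z axes, in that order (R = Rz(yaw) Ry(pitch) Rx(roll)).
In Python, from plant import robot gives the robot as it stands.
- The arm moves only by the shell command python3 inch.py 'ROWS' [FORCE]. ROWS is 1 to 12 rows, one to a line, with the numbers parted by spaces; each row has 7 numbers: dx, dy, dz in shares of the most that a row can go, 1 being 50 mm, then a rotation vector rx, ry, rz in normalised numbers (1 is pi/2 rad), then the finger opening in m; each row shifts and turns the commanded pose from where the row before left it, along the tool's axes as they then stand; what a row does not reach is not made up. A row lasts 1/10 s, in which the tool goes at most 0.05 m and 0.15 rad, less where a joint would pass 70% of its speed; a pose out of reach is approached as far as the arm can. The fingers move at their own pace and stop on an object; FORCE is the grip in N (left out, the last holds). Time passes only in rows, so rows that do not move let the fingers close. It prints the time, the measured TCP pose, the force, the opening and the grip force at its end. Input that does not fit is refused with a message, and nothing moves.
- robot.get_state(): the state, without advancing time (a new reading comes with each control period).
- robot.read_camera(name): name is "scene" or "top" or "wrist"; returns (picture, depth): 384x512x3 uint8, red, green, blue; 384x512 float32, m along the optical axis (not along the pixel's ray), 0 where there is no reading.
- robot.camera_model(name): a dict with "intrinsics" (3x3 intrinsics, pixels), "position" and "orientation" of the camera in the world; the wrist camera has in their place "mount" (4x4, takes a point from camera to tool coordinates, whose origin is the TCP and whose axes are the flange's). Camera axes: x right, y up, looking along -z (the intrinsics and any distortion apply to the point x, -y, -z); pixel columns grow to the right and rows downward; lengths in m; the calibration is good to about 2 mm. The wrist camera is an equidistant fisheye: a pixel r from the principal point sees the ray r / f radians off the axis. A picture is of the moment at which its call begins: read the wrist's pose just before it. camera_model takes no time and is no camera call.
- robot.hand_in(): hands the job in; it is judged then, once.
The state is a dict: "time_s": time; "joint_pos": joint angles; "joint_velocities": joint speeds; "effort": joint torques, N m; "position": TCP position; "orientation": TCP orientation; "force": force on the tool from outside, world axes, zero at the start; "wrist_torque": the same for the moment, N m; "finger_gap": finger opening in m; "gripper_force": force on a finger pad.
Only numpy, scipy, OpenCV 4.12 (cv2) and the standard library are available. Lean on these libraries where they do the work, as an engineer would, in place of code of your own. Each camera call takes 0.05 s, during which the arm holds its last target. There are 200 camera calls.

## Working session

There is one attempt and no reset: what is moved stays moved. The work goes in short steps, Python scripts to look and compute and a shell command to move; the robot and the scene stay as the last step left them, time stands still between calls to the robot, and variables do not carry over. Pictures are saved under pics/ and viewed, at most 10 in all, crops included, and the job is handed in when it is done.

```bash
ls; mkdir -p pics; python3 - <<'E'
from plant import robot
import cv2,numpy as np
for n in ("scene","top"):
    p,d=robot.read_camera(n); np.savez(f"{n}.npz",p=p,d=d); cv2.imwrite(f"pics/{n}0.png",p[:,:,::-1]); print(n,robot.camera_model(n),(d>0).mean())
print(robot.camera_model("wrist"));s=robot.get_state();print(s["position"],s["orientation"],s["time_s"])
E
```

```text
inch.py
pics
plant.py
scene {'intrinsics': array([[408.35266513,   0.        , 256.69007551],
       [  0.        , 408.35266513, 190.09763983],
       [  0.        ,   0.        ,   1.        ]]), 'position': array([ 0.8806128 , -0.60992929,  0.72752065]), 'orientation': array([0.86745115, 0.00603612, 0.49173946])} 0.9958140055338541
top {'intrinsics': array([[425.88873888,   0.        , 243.5303131 ],
       [  0.        , 425.88873888, 190.6791679 ],
       [  0.        ,   0.        ,   1.        ]]), 'position': array([0.32964918, 0.02803864, 1.15467004]), 'orientation': array([ 0.18754937,  0.01736661, -1.5468206 ])} 0.9958648681640625
{'intrinsics': array([[297.31863964,   0.        , 254.59905457],
       [  0.        , 297.31863964, 186.85462075],
       [  0.        ,   0.        ,   1.        ]]), 'mount': array([[-1.62624418e-03,  9.61825610e-01,  2.73658274e-01,
         7.78650949e-02],
       [ 9.99998435e-01,  1.75470506e-03, -2.24654735e-04,
        -6.93978123e-04],
       [-6.96268236e-04,  2.73657481e-01, -9.61826959e-01,
        -1.69910368e-01],
       [ 0.00000000e+00,  0.00000000e+00,  0.00000000e+00,
         1.00000000e+00]])}
[0.19816586 0.5925333  0.21411545] [-3.14059954e+00 -1.15003215e-04  2.81876449e+00] 0.1
```

View pics/scene0.png

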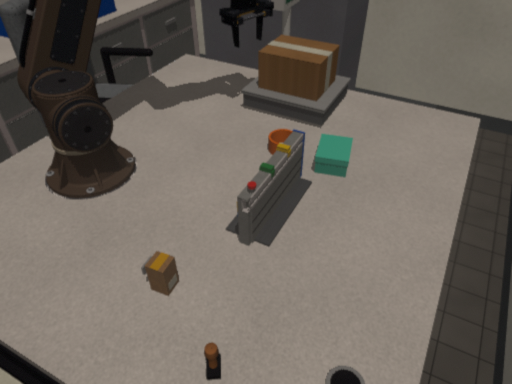

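View pics/top0.png

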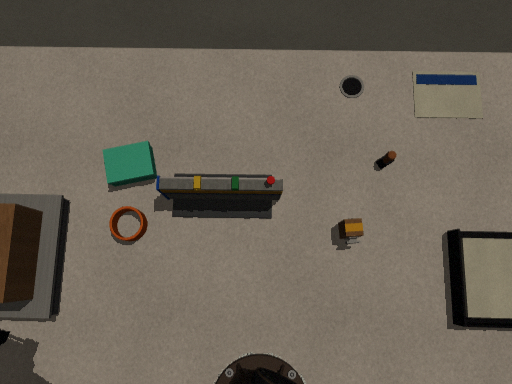

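Scene view: carton about (162,272) with its runner towards the robot, and the panel from (247,225) to (300,140). The red pin is at (252,185), green at (267,167), yellow at (285,148). Top view: carton (352,229), panel (158–283, 177–200), red (270,181), green (235,183), yellow (197,182). I'll enlarge these next.

```bash
cat > h.py <<'E'
import numpy as np,cv2
from scipy.spatial.transform import Rotation as R
from plant import robot
def ray(n,u,v,pose=None):
    m=robot.camera_model(n);K=m["intrinsics"];x=(u-K[0,2])/K[0,0];y=(v-K[1,2])/K[1,1]
    if n=="wrist":
        r=np.hypot(x,y);d=np.array([np.sin(r)*x/max(r,1e-9),-np.sin(r)*y/max(r,1e-9),-np.cos(r)])
        M=m["mount"];Rt=R.from_euler("xyz",pose[1]).as_matrix()
        return pose[0]+Rt@M[:3,3],Rt@M[:3,:3]@d
    return m["position"],R.from_euler("xyz",m["orientation"]).as_matrix()@np.array([x,-y,-1])
def at_z(n,u,v,z,pose=None):
    o,d=ray(n,u,v,pose);return o+d*(z-o[2])/d[2]
def tri(*rays):
    A=0;b=0
    for o,d in rays:
        d=d/np.linalg.norm(d);P=np.eye(3)-np.outer(d,d);A=A+P;b=b+P@o
    X=np.linalg.solve(A,b);return X,[np.linalg.norm(np.cross(X-o,d/np.linalg.norm(d))) for o,d in rays]
def cloud(n,p,d):
    m=robot.camera_model(n);K=m["intrinsics"];v,u=np.indices(d.shape)
    P=np.stack([(u-K[0,2])/K[0,0]*d,-(v-K[1,2])/K[1,1]*d,-d],-1)
    return P@R.from_euler("xyz",m["orientation"]).as_matrix().T+m["position"]
E
python3 - <<'E'
from h import *
hsvs={}
rng={"red":((172,150,80),(8,255,255)),"yellow":((18,150,120),(30,255,255)),"green":((50,100,40),(75,255,255)),"blue":((105,120,60),(125,255,255)),"tape":((14,150,120),(24,255,255))}
win={"scene":{"panel":(235,120,315,245),"carton":(135,245,190,300)},"top":{"panel":(150,165,292,220),"carton":(330,210,372,250)}}
ims=[]
for n in("scene","top"):
    f=np.load(n+".npz");p,d=f["p"],f["d"];C=cloud(n,p,d);hsv=cv2.cvtColor(p,cv2.COLOR_RGB2HSV)
    for w,(a,b,c,e) in win[n].items():
        for k,(lo,hi) in rng.items():
            if (w=="carton")!=(k=="tape"):continue
            h=hsv[b:e,a:c];hm=(h[...,0]>=lo[0])|(h[...,0]<=hi[0]) if lo[0]>hi[0] else (h[...,0]>=lo[0])&(h[...,0]<=hi[0])
            m=hm&(h[...,1]>=lo[1])&(h[...,2]>=lo[2]);v,u=np.nonzero(m)
            if len(u): 
                Q=C[b:e,a:c][m];print(n,w,k,len(u),(u.mean()+a).round(1),(v.mean()+b).round(1),np.median(Q,0).round(4),Q[:,2].max().round(3))
    # panel top plane points
    a,b,c,e=win[n]["panel"];Q=C[b:e,a:c].reshape(-1,3);T=Q[abs(Q[:,2]-.145)<.006]
    r=cv2.minAreaRect((T[:,:2]*1000).astype(np.float32));print("paneltop",r,np.median(T[:,2]))
    a,b,c,e=win[n]["carton"];Q=C[b:e,a:c].reshape(-1,3);T=Q[abs(Q[:,2]-.08)<.006]
    r=cv2.minAreaRect((T[:,:2]*1000).astype(np.float32));print("cartontop",r,np.median(T[:,2]))
f=np.load("scene.npz")["p"];g=np.load("top.npz")["p"]
z=lambda p,w,s:cv2.resize(p[w[1]:w[3],w[0]:w[2]],None,fx=s,fy=s,interpolation=cv2.INTER_CUBIC)
can=np.zeros((600,800,3),np.uint8)
for im,x,y in((z(f,win["scene"]["panel"],3),0,0),(z(f,win["scene"]["carton"],5),250,0),(z(g,win["top"]["carton"],6),530,0),(z(g,win["top"]["panel"],3.8),250,290)):
    hh,ww=im.shape[:2];hh=min(hh,600-y);ww=min(ww,800-x);can[y:y+hh,x:x+ww]=im[:hh,:ww]
cv2.imwrite("pics/crops.png",can[:,:,::-1])
E
```

```text
scene panel red 48 251.5 184.8 [ 0.5467 -0.0171  0.1656] 0.168
scene panel yellow 48 283.1 145.9 [0.5365 0.1623 0.1562] 0.728
scene panel green 83 267.4 167.4 [0.5425 0.0667 0.1555] 0.159
scene panel blue 4 297.8 131.0 [0.5345 0.2591 0.1447] 0.147
scene carton tape 168 158.9 261.0 [ 0.4457 -0.2282  0.0794] 0.082
paneltop ((538.9718017578125, 107.44276428222656), (33.972957611083984, 306.8960266113281), 0.6571791768074036) 0.14360766048869356
cartontop ((446.0863037109375, -228.57493591308594), (45.51115417480469, 47.209041595458984), 5.891177654266357) 0.07915841300493764
top panel red 51 270.4 179.5 [ 0.5442 -0.0125  0.1683] 0.172
top panel yellow 72 196.5 181.5 [0.5383 0.163  0.1592] 0.164
top panel green 92 235.0 182.1 [0.5384 0.0707 0.159 ] 1.155
top panel blue 31 157.3 182.6 [0.5353 0.2597 0.1481] 0.151
top carton tape 138 353.7 226.8 [ 0.446  -0.228   0.0817] 0.087
paneltop ((538.434326171875, 110.27156829833984), (32.48334884643555, 305.7418212890625), 0.6969553232192993) 0.1461129925004323
cartontop ((444.89617919921875, -226.972412109375), (46.967594146728516, 45.7606086730957), 5.381596088409424) 0.0813781966311149
```

View pics/crops.png

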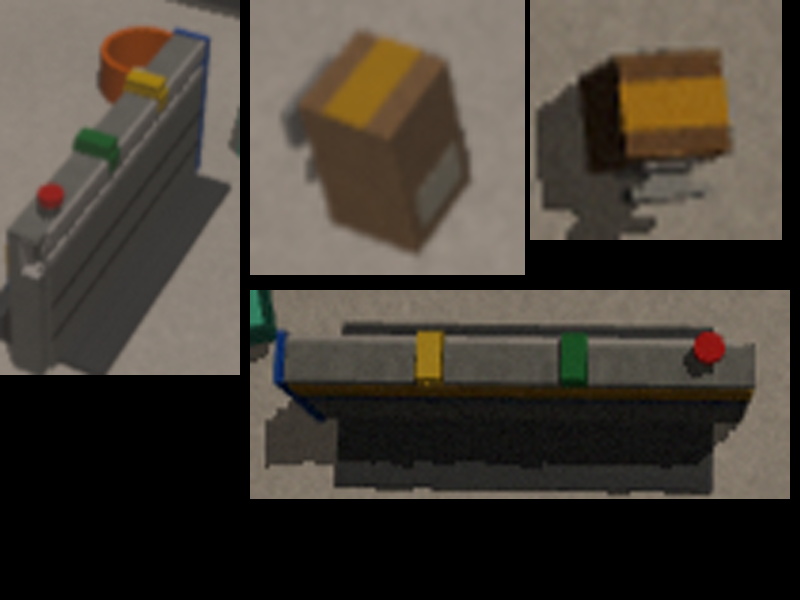

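Crops: the runner is on the carton's robot side, the label on the far side, the tape runs along the carton's y, and the pin is up at the mouth (-y) end. I'll check the background box's height against the path, then go to a wrist look over the panel.

```bash
python3 - <<'E'
from h import *
f=np.load("scene.npz");C=cloud("scene",f["p"],f["d"])
for nm,(a,b,c,e) in {"box":(262,40,338,98),"plat":(244,70,350,115)}.items():
    Q=C[b:e,a:c].reshape(-1,3);Q=Q[Q[:,2]>.02];print(nm,np.percentile(Q,[1,99],axis=0).round(3))
s=robot.get_state();p=np.array(s["position"]);Rt=R.from_euler("xyz",s["orientation"])
for T in([.5,.1,.30],): print((Rt.inv().apply(np.array(T)-p)).round(3))
print("start axes",Rt.as_matrix().round(3))
E
```

```text
box [[0.262 0.533 0.068]
 [0.503 0.743 0.202]]
plat [[0.215 0.52  0.023]
 [0.515 0.775 0.173]]
[-0.442 -0.371 -0.086]
start axes [[-0.948  0.317 -0.   ]
 [ 0.317  0.948 -0.001]
 [ 0.    -0.001 -1.   ]]
```

The manual's scale: shifts go in shares of 50 mm and turns go in shares of pi/2 rad. Converting my numbers, -0.045 m is -0.9, -0.036 m is -0.72.

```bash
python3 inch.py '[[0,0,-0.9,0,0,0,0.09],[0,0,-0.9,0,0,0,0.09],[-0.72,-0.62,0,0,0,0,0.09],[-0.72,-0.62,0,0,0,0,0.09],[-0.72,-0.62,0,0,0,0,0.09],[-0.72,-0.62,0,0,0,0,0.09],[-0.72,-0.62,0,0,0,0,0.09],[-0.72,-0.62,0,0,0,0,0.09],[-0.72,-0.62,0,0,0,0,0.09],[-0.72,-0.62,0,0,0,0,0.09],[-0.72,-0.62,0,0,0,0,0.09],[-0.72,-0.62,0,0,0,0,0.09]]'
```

```text
refused: ROWS must be rows one to a line, with the numbers parted by spaces. Nothing was moved.
```

Wrong form. The message asks for rows one to a line, with the numbers parted by spaces, so I'll send the same numbers that way.

```bash
python3 inch.py '0 0 -0.9 0 0 0 0.09
0 0 -0.9 0 0 0 0.09
-0.72 -0.62 0 0 0 0 0.09
-0.72 -0.62 0 0 0 0 0.09
-0.72 -0.62 0 0 0 0 0.09
-0.72 -0.62 0 0 0 0 0.09
-0.72 -0.62 0 0 0 0 0.09
-0.72 -0.62 0 0 0 0 0.09
-0.72 -0.62 0 0 0 0 0.09
-0.72 -0.62 0 0 0 0 0.09
-0.72 -0.62 0 0 0 0 0.09
-0.72 -0.62 0 0 0 0 0.09' | tail -5
python3 inch.py '-0.72 -0.62 0 0 0 -0.07 0.09
-0.72 -0.62 0 0 0 -0.07 0.09
0 0 0 0 0 -0.0726 0.09
0 0 0 0 0 0 0.09
0 0 0 0 0 0 0.09' | tail -3
python3 - <<'E'
from h import *
s=robot.get_state();print(s["time_s"],s["position"],s["orientation"],s["joint_pos"])
p,d=robot.read_camera("wrist");np.savez("w1.npz",p=p,d=d,pos=s["position"],ori=s["orientation"]);cv2.imwrite("pics/w1.png",cv2.resize(p,(800,600),interpolation=cv2.INTER_CUBIC)[:,:,::-1])
E
```

```text
position: [0.4418, 0.1827, 0.3046]
orientation: [3.142, -0.0, 2.819]
force: [0.7, 1.6, 0.6]
finger_gap: 0.0903
gripper_force: 0.0
force: [-0.4, -0.2, 0.2]
finger_gap: 0.0896
gripper_force: 0.0
1.8 [0.49390636 0.10607332 0.30442908] [ 3.14144228e+00 -5.69513114e-04 -3.13358538e+00] [ 8.06223364e-02  2.31785865e-01  1.71638394e+00  2.05728282e-04
  1.19397996e+00 -1.49825698e+00]
```

View pics/w1.png

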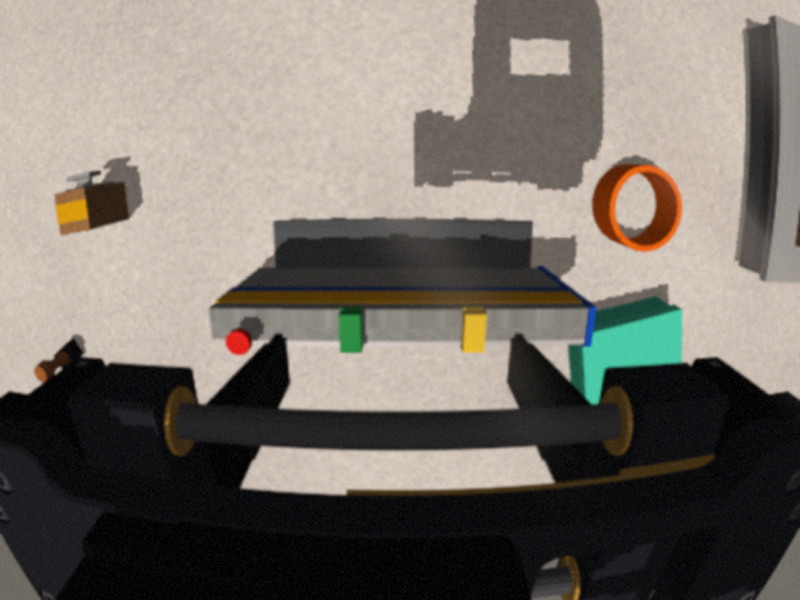

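Wrist view (800x600): panel top corners at (211,307), (213,338), (587,344) and (588,307). Red head is at (238,342), green clip at (351,331), yellow clip at (474,331), carton at upper left (90,208). Now I'll locate them.

```bash
python3 - <<'E'
from h import *
f=np.load("w1.npz");pose=(f["pos"],f["ori"]);k=.64
W=lambda u,v:ray("wrist",u*k,v*k,pose)
Z=lambda u,v,z:at_z("wrist",u*k,v*k,z,pose).round(4)
print("corners");
for c in((211,307),(213,338),(587,344),(588,307)):print(Z(*c,.145))
for n,w,z,t,s in(("red",(238,342),.167,(270.4,180.5),(251.5,184.5)),("green",(351,331),.158,(235,182.1),(267.2,166.5)),("yel",(474,331),.158,(196.5,182),(284.5,147.3))):
    print(n,"wrist@z",Z(*w,z)[:2],"top@z",at_z("top",*t,z)[:2].round(4),"scene@z",at_z("scene",*s,z)[:2].round(4),"tri",*[np.round(q,4) for q in tri(W(*w),ray("top",*t),ray("scene",*s))])
# panel top/carton top by depth edges, top & scene: robust line fit
hsv=None
for n in("scene","top"):
    g=np.load(n+".npz");C=cloud(n,g["p"],g["d"]).reshape(-1,3)
    T=C[(abs(C[:,2]-np.where(n=="top",.1461,.1436))<.004)&(abs(C[:,0]-.54)<.06)&(C[:,1]>-.06)&(C[:,1]<.28)]
    c=np.polyfit(T[:,1],T[:,0],1);print(n,"yaw",-c[0],"x at y=.107",np.polyval(c,.107).round(4),len(T),T[:,1].min(),T[:,1].max())
# wrist depth
d=f["d"];p=f["p"];v,u=np.nonzero(d>0);m=robot.camera_model("wrist")
K=m["intrinsics"];x=(u-K[0,2])/K[0,0];y=(v-K[1,2])/K[1,1];r=np.hypot(x,y)+1e-9
D=np.stack([np.sin(r)*x/r,-np.sin(r)*y/r,-np.cos(r)],-1);P=D*(d[v,u]/np.cos(r))[:,None]
Rt=R.from_euler("xyz",pose[1]).as_matrix();P=(P@m["mount"][:3,:3].T+m["mount"][:3,3])@Rt.T+pose[0]
T=P[(abs(P[:,2]-.145)<.004)&(abs(P[:,0]-.54)<.05)&(P[:,1]>-.06)&(P[:,1]<.30)]
c=np.polyfit(T[:,1],T[:,0],1);print("wrist yaw",-c[0],np.polyval(c,.107),np.median(T[:,2]),T[:,1].min(),T[:,1].max())
T=P[(abs(P[:,2]-.08)<.005)&(P[:,1]<-.15)&(P[:,1]>-.3)&(abs(P[:,0]-.445)<.06)]
print("carton wrist",cv2.minAreaRect((T[:,:2]*1000).astype(np.float32)),np.median(T[:,2]))
E
```

```text
corners
[ 0.5228 -0.0411  0.145 ]
[ 0.549  -0.0427  0.145 ]
[0.5525 0.2598 0.145 ]
[0.521  0.2561 0.145 ]
red wrist@z [ 0.5427 -0.0127] top@z [ 0.5425 -0.0134] scene@z [ 0.5468 -0.0176] tri [ 0.544  -0.0137  0.1632] [0.0005 0.0007 0.0005]
green wrist@z [0.5357 0.0719] top@z [0.5388 0.0708] scene@z [0.5421 0.0662] tri [0.539  0.0714 0.153 ] [0.0013 0.0009 0.0006]
yel wrist@z [0.5353 0.1619] top@z [0.5372 0.1631] scene@z [0.5442 0.1557] tri [0.539  0.1641 0.1506] [0.0012 0.0003 0.0015]
scene yaw 0.007164010648966984 x at y=.107 0.5398 833 -0.04615367452883479 0.26098653955971507
top yaw 0.001722262293568849 x at y=.107 0.5377 1301 -0.042533053063747335 0.26311440366960404
wrist yaw -0.001366976754694561 0.535812529502142 0.14488293961506324 -0.044526520646180415 0.26248099745578923
carton wrist ((444.8642883300781, -226.9818878173828), (44.374183654785156, 47.174957275390625), 4.913268089294434) 0.07981485899255729
```

To row units: -0.0416 m is -0.832, 0.0065 m is 0.13, -0.083 rad / 1.5708 = -0.0528.

```bash
python3 inch.py '0.13 -0.832 0.2 0 0 0 0.09
0.13 -0.832 0.4 0 0 0 0.09
0.13 -0.832 0.4 0 0 0 0.09
0.13 -0.832 0.4 0 0 0 0.09
0.13 -0.832 0.4 0 0 0 0.09
0.13 -0.832 0.4 0 0 0 0.09
0.13 -0.832 0.4 0 0 0 0.09
0.124 -0.828 0.28 0 0 -0.0528 0.09
0 0 0 0 0 0 0.09
0 0 0 0 0 0 0.09' | tail -6
python3 - <<'E'
from h import *
s=robot.get_state();print(s["time_s"],s["position"],s["orientation"])
p,d=robot.read_camera("wrist");np.savez("w2.npz",p=p,d=d,pos=s["position"],ori=s["orientation"]);cv2.imwrite("pics/w2.png",cv2.resize(p,(800,600),interpolation=cv2.INTER_CUBIC)[:,:,::-1])
E
```

```text
time_s: 2.85
position: [0.4462, -0.2269, 0.1604]
orientation: [3.141, -0.001, -3.05]
force: [0.7, -0.1, -0.1]
finger_gap: 0.0899
gripper_force: 0.0
2.85 [ 0.44615905 -0.22694006  0.16043143] [ 3.14084832e+00 -5.36398877e-04 -3.05037519e+00]
```

View pics/w2.png

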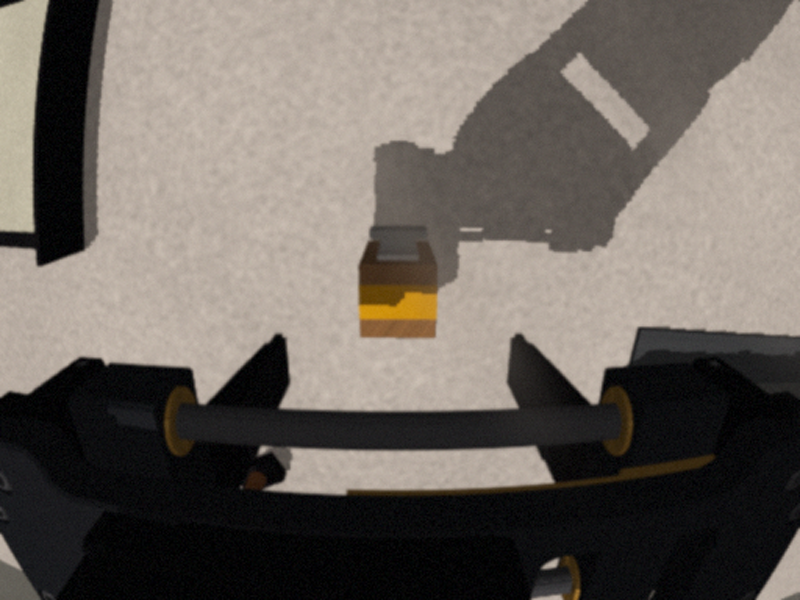

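Wrist view: the carton is square to the tool and centred between the fingers. Its columns are 360–436 with the top's near edge at row 337 and its back edge around 265, and the runner is at rows 227–240.

```bash
python3 - <<'E'
from h import *
f=np.load("w2.npz");pose=(f["pos"],f["ori"]);k=.64
Rt=R.from_euler("xyz",pose[1])
Z=lambda u,v,z:Rt.inv().apply(at_z("wrist",u*k,v*k,z,pose)-pose[0]).round(4)
print("tool coords")
for c in((360,337,.08),(436,337,.08),(360,265,.08),(437,265,.08),(370,227,.061),(427,226,.061)):print(c,Z(*c))
g=f["p"][165:215,254].astype(int);d=f["d"][140:215,254]
P=np.array([Z(254/k,v/k,0.0) for v in range(0)])
m=robot.camera_model("wrist");K=m["intrinsics"]
for v in range(142,220,2):
    o,dr=ray("wrist",254,v,pose);cosr=np.cos(np.hypot((254-K[0,2])/K[0,0],(v-K[1,2])/K[1,1]))
    w=o+dr*f["d"][v,254]/cosr;print(v,Rt.inv().apply(w-pose[0])[0].round(4),w[2].round(4),end=" | ")
E
```

```text
tool coords
(360, 337, 0.08) [-0.0203 -0.0223  0.0804]
(436, 337, 0.08) [-0.0204  0.0218  0.0804]
(360, 265, 0.08) [ 0.0223 -0.0212  0.0804]
(437, 265, 0.08) [0.0222 0.0214 0.0805]
(370, 227, 0.061) [ 0.0408 -0.0165  0.0994]
(427, 226, 0.061) [0.0414 0.0168 0.0995]
142 0.036 -0.0005 | 144 0.0338 0.0005 | 146 0.0386 0.0505 | 148 0.0383 0.0611 | 150 0.0365 0.0619 | 152 0.0347 0.062 | 154 0.0312 0.0524 | 156 0.0292 0.0517 | 158 0.0274 0.0522 | 160 0.0262 0.0562 | 162 0.0266 0.0681 | 164 0.025 0.0691 | 166 0.0232 0.0696 | 168 0.0234 0.0786 | 170 0.0218 0.0797 | 172 0.0201 0.0798 | 174 0.0183 0.0798 | 176 0.0166 0.0802 | 178 0.0146 0.0794 | 180 0.0128 0.0791 | 182 0.011 0.0792 | 184 0.0094 0.0802 | 186 0.0075 0.0799 | 188 0.0056 0.0796 | 190 0.004 0.0802 | 192 0.0019 0.0793 | 194 0.0003 0.0803 | 196 -0.0016 0.0801 | 198 -0.0035 0.0798 | 200 -0.0057 0.0789 | 202 -0.0068 0.0812 | 204 -0.0095 0.079 | 206 -0.0109 0.0802 | 208 -0.013 0.0797 | 210 0.0781 0.3304 | 212 -0.0169 0.0795 | 214 -0.0187 0.0799 | 216 -0.0524 -0.0006 | 218 -0.0548 -0.0001 |
```

To row units: 0.04 m is 0.8, 0.001 m is 0.02.

```bash
python3 inch.py '0.02 0 0.7 0 0 0 0.09
0 0 0.8 0 0 0 0.09
0 0 0.7 0 0 0 0.09
0 0 0.34 0 0 0 0.09
0 0 0 0 0 0 0.06
0 0 0 0 0 0 0.03
0 0 0 0 0 0 0.03
0 0 0 0 0 0 0.03
0 0 0 0 0 0 0.03
0 0 0 0 0 0 0.03
0 0 0 0 0 0 0.03
0 0 0 0 0 0 0.03' 30 | tail -6
python3 inch.py '0 0 0 0 0 0 0.03
0 0 0 0 0 0 0.03
0 0 0 0 0 0 0.03' | tail -6; python3 -c "
from plant import robot
s=robot.get_state();print(s['position'],s['orientation'])"
```

```text
time_s: 4.1
position: [0.4454, -0.2275, 0.034]
orientation: [-3.141, 0.0, -3.047]
force: [0.3, 1.3, 6.9]
finger_gap: 0.0438
gripper_force: 30.0
time_s: 4.4
position: [0.4454, -0.2275, 0.034]
orientation: [-3.141, 0.0, -3.048]
force: [-0.6, 1.8, 6.7]
finger_gap: 0.0442
gripper_force: 30.0
[ 0.4453878  -0.22748983  0.03397104] [-3.14138248e+00  4.03828171e-04 -3.04751867e+00]
```

To row units: -0.03 m is -0.6, 0.0285 m is 0.57, 0.092 rad / 1.5708 = 0.0586.

```bash
python3 inch.py '0 0 -0.5 0 0 0 0.03
0 0 -0.6 0 0 0 0.03
0 0 -0.4 0 0 0.0586 0.03
-0.54 0.57 0 0 0 0 0.03
-0.54 0.57 0 0 0 0 0.03
-0.54 0.57 0 0 0 0 0.03
-0.54 0.57 0 0 0 0 0.03
-0.54 0.57 0 0 0 0 0.03
0 0 0 0 0 0 0.03
0 0 0 0 0 0 0.03
0 0 0 0 0 0 0.03' | tail -6
python3 - <<'E'
from h import *
s=robot.get_state();print(s["time_s"],s["position"],s["orientation"])
p,d=robot.read_camera("wrist");np.savez("w3.npz",p=p,d=d,pos=s["position"],ori=s["orientation"]);cv2.imwrite("pics/w3.png",cv2.resize(p[100:280,180:420],None,fx=3.3,fy=3.3,interpolation=cv2.INTER_CUBIC)[:,:,::-1])
E
```

```text
time_s: 5.5
position: [0.5792, -0.0851, 0.1083]
orientation: [3.141, -0.001, -3.14]
force: [0.5, -0.1, -2.0]
finger_gap: 0.0438
gripper_force: 30.0
5.5 [ 0.57923403 -0.08506897  0.10831017] [ 3.14135002e+00 -1.05803939e-03 -3.13985462e+00]
```

View pics/w3.png

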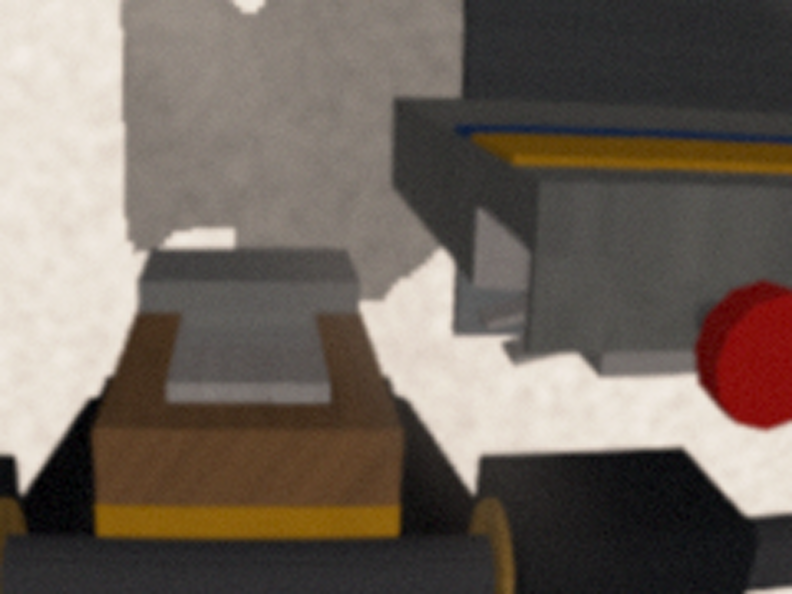

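Crop view: runner top face is at rows 281–314, columns 140–358. The panel's top back edge runs (540,182) to (792,173), its front edge is at about row 352, and the groove's open end with flared lips is at (455–525, 210–335).

```bash
python3 - <<'E'
from h import *
f=np.load("w3.npz");pose=(f["pos"],f["ori"])
Z=lambda u,v,z:at_z("wrist",180+(u+.5)/3.3-.5,100+(v+.5)/3.3-.5,z,pose).round(4)
for n,c in {"runner top back L":(141,281,.1353),"R":(357,281,.1353),"runner top front L":(141,313,.1353),"R ":(357,313,.1353),"plate top L":(167,403,.144),"plate R":(330,403,.144),"carton back L":(95,430,.1543),"cR":(403,430,.1543),"panel back":(540,182,.145),"panel back R":(790,173,.145),"panel front":(528,352,.145),"panel front2":(685,352,.145)}.items():print(n,Z(*c))
m=robot.camera_model("wrist");K=m["intrinsics"];d=f["d"];v,u=np.nonzero(d>0)
x=(u-K[0,2])/K[0,0];y=(v-K[1,2])/K[1,1];r=np.hypot(x,y)+1e-9
P=np.stack([np.sin(r)*x/r,-np.sin(r)*y/r,-np.cos(r)],-1)*(d[v,u]/np.cos(r))[:,None]
P=(P@m["mount"][:3,:3].T+m["mount"][:3,3])@R.from_euler("xyz",pose[1]).as_matrix().T+pose[0]
def q(n,T):print(n,len(T),T.min(0).round(4),np.median(T,0).round(4),T.max(0).round(4))
T=P[(abs(P[:,2]-.145)<.003)&(P[:,1]>-.055)&(P[:,0]>.5)&(P[:,0]<.57)&(P[:,1]<.2)];q("ptop",T)
for a in(-.03,0,.03,.06,.09,.12):
    S=T[abs(T[:,1]-a)<.01]
    if len(S):print(a,S[:,0].min().round(4),S[:,0].max().round(4))
T=P[(abs(P[:,2]-.135)<.004)&(abs(P[:,1]+.085)<.018)&(P[:,0]<.56)];q("runner",T)
T=P[(abs(P[:,2]-.154)<.002)&(abs(P[:,1]+.085)<.03)];q("ctop",T)
E
```

```text
runner top back L [ 0.5409 -0.1017  0.1353]
R [ 0.5409 -0.0689  0.1353]
runner top front L [ 0.5459 -0.1018  0.1353]
R  [ 0.5459 -0.0687  0.1353]
plate top L [ 0.5572 -0.0974  0.144 ]
plate R [ 0.5572 -0.0733  0.144 ]
carton back L [ 0.5571 -0.1067  0.1543]
cR [ 0.5571 -0.0639  0.1543]
panel back [ 0.5236 -0.0441  0.145 ]
panel back R [ 0.5209 -0.0026  0.145 ]
panel front [ 0.5491 -0.0439  0.145 ]
panel front2 [ 0.5495 -0.0178  0.145 ]
ptop 7916 [ 0.5208 -0.0549  0.142 ] [0.5356 0.0015 0.1449] [0.5669 0.0682 0.148 ]
-0.03 0.5231 0.5535
0 0.5229 0.546
0.03 0.5227 0.5534
0.06 0.5208 0.555
runner 1176 [ 0.5403 -0.1029  0.131 ] [ 0.5441 -0.0853  0.1351] [ 0.5573 -0.0671  0.139 ]
ctop 4792 [ 0.5558 -0.115   0.152 ] [ 0.5686 -0.0854  0.1542] [ 0.6016 -0.0551  0.156 ]
```

```bash
python3 - <<'E'
from h import *
def wc(f):
    pose=(f["pos"],f["ori"]);m=robot.camera_model("wrist");K=m["intrinsics"];d=f["d"];v,u=np.nonzero(d>0)
    x=(u-K[0,2])/K[0,0];y=(v-K[1,2])/K[1,1];r=np.hypot(x,y)+1e-9
    P=np.stack([np.sin(r)*x/r,-np.sin(r)*y/r,-np.cos(r)],-1)*(d[v,u]/np.cos(r))[:,None]
    return (P@m["mount"][:3,:3].T+m["mount"][:3,3])@R.from_euler("xyz",pose[1]).as_matrix().T+pose[0]
A={n:wc(np.load(n+".npz")) for n in("w1","w3")}
for n in("top","scene"):
    g=np.load(n+".npz");A[n]=cloud(n,g["p"],g["d"]).reshape(-1,3)
bins=[-.038,-.028,.008,.018,.028,.038,.048,.058,.085,.095,.105,.115,.125,.135,.145,.18,.19,.2,.21,.22,.23,.24,.25]
for n,P in A.items():
    T=P[(abs(P[:,0]-.54)<.03)&(P[:,1]<.28)&(P[:,1]>-.05)];z0=np.median(T[abs(T[:,2]-.145)<.004][:,2]);T=T[abs(T[:,2]-z0)<.003]
    for e,fn in(("back",np.min),("front",np.max)):
        L=[(b,fn(S[:,0])) for b in bins if len(S:=T[abs(T[:,1]-b)<.005])>8]
        if len(L)<3:continue
        L=np.array(L);c=np.polyfit(*L.T,1);res=abs(L[:,1]-np.polyval(c,L[:,0]));k=res<=np.percentile(res,75);c=np.polyfit(*L[k].T,1)
        print(n,e,len(L),"yaw",(-c[0]).round(4),"x@-.04,.107",np.polyval(c,[-.04,.107]).round(4),"res",res.max().round(4))
E
```

```text
w1 back 23 yaw 0.0041 x@-.04,.107 [0.5226 0.522 ] res 0.0018
w1 front 23 yaw 0.0055 x@-.04,.107 [0.5535 0.5527] res 0.0067
w3 back 8 yaw 0.0067 x@-.04,.107 [0.5232 0.5223] res 0.0011
w3 front 8 yaw -0.0239 x@-.04,.107 [0.5517 0.5553] res 0.0017
top back 23 yaw 0.0057 x@-.04,.107 [0.5246 0.5238] res 0.0014
top front 23 yaw 0.006 x@-.04,.107 [0.5532 0.5524] res 0.0039
scene back 21 yaw 0.0082 x@-.04,.107 [0.525  0.5237] res 0.0171
scene front 21 yaw 0.0049 x@-.04,.107 [0.5542 0.5534] res 0.0028
```

To row units: 0.01 m is 0.2, 0.006 m is 0.12, -0.004 rad / 1.5708 = -0.0025.

```bash
python3 inch.py '-0.028 0 -0.014 0 0 -0.0025 0.03
0 0.2 0 0 0 0 0.03
0 0.12 0 0 0 0 0.03
0 0.12 0 0 0 0 0.03
0 0.12 0 0 0 0 0.03
0 0.12 0 0 0 0 0.03
0 0.12 0 0 0 0 0.03
0 0.12 0 0 0 0 0.03
0 0.12 0 0 0 0 0.03
0 0 0 0 0 0 0.03
0 0 0 0 0 0 0.03' | tail -6
```

```text
time_s: 6.65
position: [0.5811, -0.0325, 0.1093]
orientation: [3.142, 0.0, -3.135]
force: [0.2, 0.7, -1.6]
finger_gap: 0.044
gripper_force: 30.0
```

To row units: 0.012 m is 0.24, 0.0002 m is 0.004.

```bash
python3 inch.py '0.004 0.24 0 0 0 0 0.03
0 0.24 0 0 0 0 0.03
0 0.24 0 0 0 0 0.03
0 0.24 0 0 0 0 0.03
0 0.24 0 0 0 0 0.03
0 0.24 0 0 0 0 0.03
0 0 0 0 0 0 0.03' | tail -6
python3 inch.py '0 0.24 0 0 0 0 0.03
0 0.24 0 0 0 0 0.03
0 0.24 0 0 0 0 0.03
0 0.24 0 0 0 0 0.03
0 0.24 0 0 0 0 0.03
0 0.24 0 0 0 0 0.03
0 0.24 0 0 0 0 0.03
0 0 0 0 0 0 0.03
0 0 0 0 0 0 0.03' | tail -6
python3 - <<'E'
from h import *
s=robot.get_state();print(s["time_s"],s["position"],s["orientation"])
p,d=robot.read_camera("wrist");np.savez("w4.npz",p=p,d=d,pos=s["position"],ori=s["orientation"]);cv2.imwrite("pics/w4.png",cv2.resize(p[100:280,150:390],None,fx=3.3,fy=3.3,interpolation=cv2.INTER_CUBIC)[:,:,::-1])
p,d=robot.read_camera("top");np.savez("t4.npz",p=p,d=d)
E
```

```text
time_s: 7.35
position: [0.5803, 0.041, 0.1093]
orientation: [3.141, -0.0, -3.134]
force: [-0.2, -0.7, -1.3]
finger_gap: 0.0441
gripper_force: 30.0
time_s: 8.25
position: [0.5799, 0.1236, 0.1093]
orientation: [-3.142, -0.0, -3.135]
force: [-0.7, -0.2, -2.3]
finger_gap: 0.044
gripper_force: 30.0
8.25 [0.57985187 0.12361545 0.1092993 ] [-3.14158191e+00 -5.01583042e-06 -3.13466266e+00]
```

View pics/w4.png

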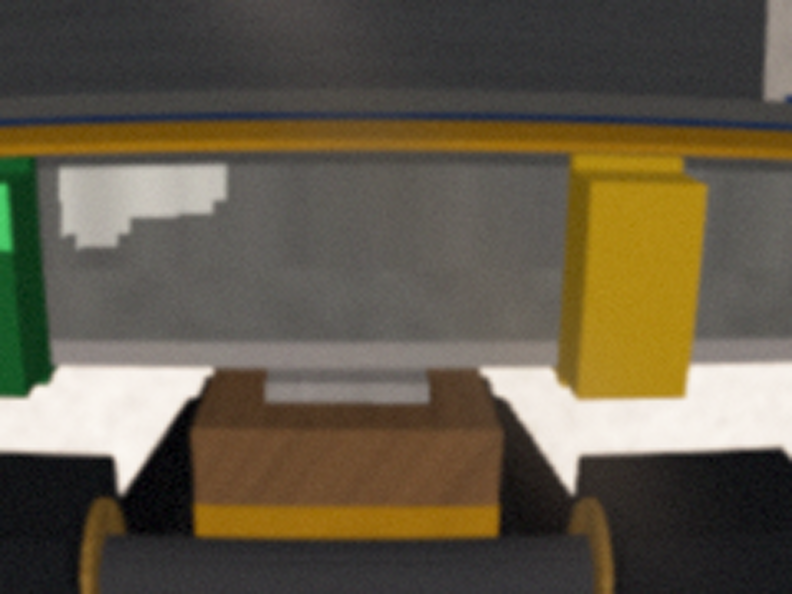

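View: the carton (195–502, row 430) has its plate behind the panel, and the runner is inside the groove. The yellow clip's top face has corners at about (590,180), (707,184), (686,397) and (578,397), to the right.

```bash
python3 - <<'E'
from h import *
f=np.load("w4.npz");pose=(f["pos"],f["ori"])
Z=lambda u,v,z:at_z("wrist",150+(u+.5)/3.3-.5,100+(v+.5)/3.3-.5,z,pose).round(4)
for n,c in {"yBL":(590,180,.158),"yBR":(707,184,.158),"yFR":(686,397,.158),"yFL":(578,397,.158),"plateL":(266,403,.145),"plateR":(430,403,.145),"carL":(194,430,.155),"carR":(502,430,.155)}.items():print(n,Z(*c))
from h import *
g=np.load("t4.npz");h=cv2.cvtColor(g["p"],cv2.COLOR_RGB2HSV);C=cloud("top",g["p"],g["d"])
E
```

```text
yBL [0.5219 0.1539 0.158 ]
yBR [0.5219 0.1701 0.158 ]
yFR [0.5519 0.1702 0.158 ]
yFL [0.5516 0.1545 0.158 ]
plateL [0.5578 0.1111 0.145 ]
plateR [0.5577 0.1354 0.145 ]
carL [0.5579 0.1018 0.155 ]
carR [0.5577 0.1448 0.155 ]
```

To row units: 0.012 m is 0.24, 0.01 m is 0.2.

```bash
python3 inch.py '0 0.24 0 0 0 0 0.03
0 0.24 0 0 0 0 0.03
0 0.2 0 0 0 0 0.03
0 0.1 0 0 0 0 0.03
0 0 0 0 0 0 0.03
0 0 0.024 0 0 0 0.03
0 0 0 0 0 0 0.03
0 0 0 0 0 0 0.03' | tail -6
python3 inch.py '0 0 0 0 0 0 0.05
0 0 0 0 0 0 0.055
0 0 0 0 0 0 0.06
0 0 0 0 0 0 0.065
0 0 0 0 0 0 0.065
0 0 0 0 0 0 0.065
0 0 0 0 0 0 0.065' | tail -6
python3 - <<'E'
from h import *
s=robot.get_state();print(s["time_s"],s["position"],s["orientation"])
p,d=robot.read_camera("wrist");np.savez("w5.npz",p=p,d=d,pos=s["position"],ori=s["orientation"]);cv2.imwrite("pics/w5.png",cv2.resize(p[100:280,150:390],None,fx=3.3,fy=3.3,interpolation=cv2.INTER_CUBIC)[:,:,::-1])
E
```

```text
time_s: 9.15
position: [0.5796, 0.1621, 0.1081]
orientation: [3.142, -0.0, -3.136]
force: [0.3, -0.5, -2.0]
finger_gap: 0.044
gripper_force: 30.0
time_s: 9.85
position: [0.5797, 0.1624, 0.1082]
orientation: [3.142, 0.0, -3.135]
force: [0.1, -0.7, 0.8]
finger_gap: 0.0648
gripper_force: 0.0
9.85 [0.57967643 0.16239586 0.10815605] [ 3.14151980e+00  7.94640871e-05 -3.13532966e+00]
```

View pics/w5.png

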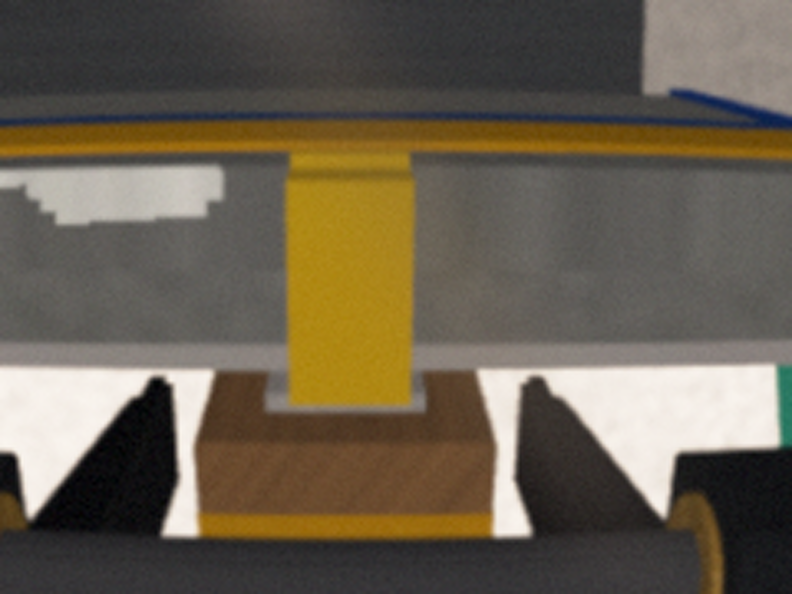

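The carton hangs centred at the yellow clip: carton columns 196–496 (middle 346), clip 288–412 (middle 350), which is about 0.5 mm off. Next I'll retreat upwards and go over the pin.

To row units: -0.045 m is -0.9, -0.0438 m is -0.876.

```bash
python3 inch.py '0 0 -0.2 0 0 0 0.065
0 0 -0.6 0 0 0 0.065
0 0 -0.9 0 0 0 0.065
0 0 -0.9 0 0 0 0.065
0 0 -0.24 0 0 0 0.0
0.188 -0.876 0 0 0 0 0.0
0.188 -0.876 0 0 0 0 0.0
0.188 -0.876 0 0 0 0 0.0
0.188 -0.876 0 0 0 0 0.0
0 0 0 0 0 0 0.0
0 0 0 0 0 0 0.0
0 0 0 0 0 0 0.0' | tail -6
python3 - <<'E'
from h import *
s=robot.get_state();pos=np.array(s["position"])
for n,b in(("top",(262,172,280,190)),("scene",(243,176,262,196))):
    p,d=robot.read_camera(n);h=cv2.cvtColor(p,cv2.COLOR_RGB2HSV)[b[1]:b[3],b[0]:b[2]]
    m=((h[...,0]>170)|(h[...,0]<8))&(h[...,1]>150)&(h[...,2]>80);v,u=np.nonzero(m);print(n,len(u),at_z(n,u.mean()+b[0],v.mean()+b[1],.167).round(4) if len(u) else "")
f=np.load("w3.npz");pose=(f["pos"],f["ori"])
h=cv2.cvtColor(f["p"],cv2.COLOR_RGB2HSV);m=((h[...,0]>170)|(h[...,0]<8))&(h[...,1]>150)&(h[...,2]>120);m[:,:380]=0;v,u=np.nonzero(m);print("w3 red",u.min(),u.max(),v.min(),v.max(),at_z("wrist",u.mean(),v.mean(),.166,pose).round(4),at_z("wrist",(u.min()+u.max())/2,(v.min()+v.max())/2,.166,pose).round(4),pos)
E
```

```text
time_s: 11.1
position: [0.5432, -0.0124, 0.2502]
orientation: [3.141, 0.0, -3.135]
force: [-0.4, -0.0, -0.3]
finger_gap: 0.0066
gripper_force: 0.0
top 0 
scene 56 [ 0.5464 -0.0183  0.167 ]
w3 red 398 432 190 229 [ 0.5436 -0.014   0.166 ] [ 0.5438 -0.0137  0.166 ] [ 0.54324278 -0.01242298  0.25023716]
```

To row units: 0.03 m is 0.6, -0.0012 m is -0.024.

```bash
python3 inch.py '0 -0.024 0.6 0 0 0 0.0
0 0 0.6 0 0 0 0.0
0 0 0.28 0 0 0 0.0
0 0 0.08 0 0 0 0.0
0 0 0.08 0 0 0 0.0
0 0 0.08 0 0 0 0.0
0 0 0 0 0 0 0.0' | tail -6
python3 inch.py '0 0 0.06 0 0 0 0.0
0 0 0.06 0 0 0 0.0
0 0 0.06 0 0 0 0.0
0 0 0.04 0 0 0 0.0
0 0 0 0 0 0 0.0
0 0 0 0 0 0 0.0' | tail -6
```

```text
time_s: 11.9
position: [0.5434, -0.014, 0.1644]
orientation: [3.142, 0.001, -3.135]
force: [-0.3, -0.0, 0.2]
finger_gap: 0.0004
gripper_force: 0.0
time_s: 12.5
position: [0.5434, -0.0142, 0.1533]
orientation: [3.141, 0.001, -3.135]
force: [0.6, 3.1, 5.4]
finger_gap: 0.0003
gripper_force: 2.3
```

The manual's scale: shifts go in shares of 50 mm and turns go in shares of pi/2 rad. Converting my numbers, 0.0008 m is 0.016.

```bash
python3 inch.py '0 0 0.016 0 0 0 0.0
0 0 0 0 0 0 0.0' | tail -5; python3 inch.py '0 0 0.014 0 0 0 0.0
0 0 0 0 0 0 0.0' | tail -5
```

```text
position: [0.5435, -0.0142, 0.1532]
orientation: [-3.142, 0.001, -3.135]
force: [-1.1, 3.0, 12.6]
finger_gap: 0.0003
gripper_force: 6.3
position: [0.5435, -0.0142, 0.1531]
orientation: [-3.141, 0.002, -3.135]
force: [-2.6, 2.7, 20.3]
finger_gap: 0.0004
gripper_force: 9.8
```

The force climbs to 20 N with no further travel, so the pin has bottomed at z = 0.153. I'll retreat and verify.

To row units: -0.045 m is -0.9, -0.03 m is -0.6.

```bash
python3 inch.py '0 0 -0.2 0 0 0 0.0
0 0 -0.6 0 0 0 0.0
0 0 -0.9 0 0 0 0.0
0.9 0 0 0 0 0 0.0
0.9 0 0 0 0 0 0.0
0 0 0 0 0 0 0.0
0 0 0 0 0 0 0.0
0 0 0 0 0 0 0.0' | tail -6
python3 - <<'E'
from h import *
p,d=robot.read_camera("scene");C=cloud("scene",p,d)
h=cv2.cvtColor(p,cv2.COLOR_RGB2HSV);m=((h[...,0]>170)|(h[...,0]<8))&(h[...,1]>150)&(h[...,2]>80);M=np.zeros_like(m);M[176:200,240:264]=1;Q=C[m&M];print("pin z (was median .1656)",np.median(Q,0).round(4),np.percentile(Q[:,2],95))
cv2.imwrite("pics/s9.png",cv2.resize(p[90:280,130:380],None,fx=3.1,fy=3.1,interpolation=cv2.INTER_CUBIC)[:,:,::-1])
E
```

```text
time_s: 13.7
position: [0.4539, -0.015, 0.2367]
orientation: [-3.141, 0.0, -3.135]
force: [-0.6, 0.0, 0.4]
finger_gap: 0.0005
gripper_force: 0.0
pin z (was median .1656) [ 0.5462 -0.0164  0.1517] 0.1536420588472464
```

View pics/s9.png

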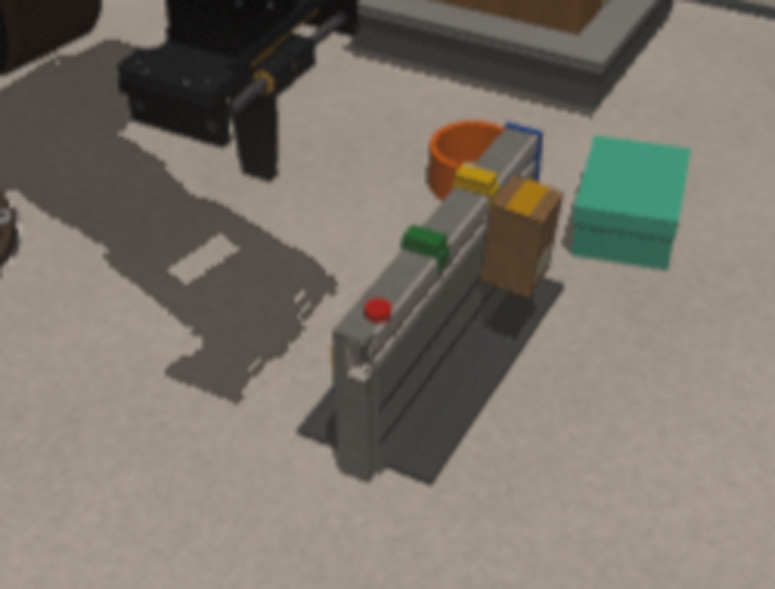

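The carton hangs at the yellow clip (about (520,235) in the crop), the red head at (377,310) sits flush on the panel, and the arm is clear.

```bash
python3 -c "
from plant import robot
print(robot.hand_in())"
```

```text
the job is handed in; nothing more can be done
None
```

The job is handed in at about 14 s: the carton hangs in the groove within about 0.5 mm of the yellow marker, the stop pin is fully down, and the tape roll, stamp and turquoise box were not touched.

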